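Lower the ratchet hold-down onto the mould

TASK

The steel hold-down arm is propped up over the aluminium mould by its ratchet. Press the ratchet's tab down as far as it goes so that the pawl swings clear of the teeth and stays clear, then push the raised arm down past its teeth until its foot rests on the mould. Do not lift the arm any higher, shift the mould, or disturb the bottle, the wrench and the spare insert lying around it; finish with the hand clear.

Things in the scene. Friction and masses are not known exactly. Their poses are not given: they have to be found in the camera images.
- main_pivot (a point): Point on the arm's hinge axis in the fixed grey-painted stand, 100 mm above the perforated bed, whose top is 12 mm above the work surface. Axes of the stand: +y level, from the pivot along the arm towards the mould; +z up; +x the hinge axis.
- stand: The fixed stand; origin on the bed's top straight below main_pivot, axes as there. Base plate 90 mm wide (x), 12 mm thick, from y = -150 to +50 mm. Two cheek plates, 56 mm over their outsides (x) and 36 mm long (y), reach 118 mm above the bed.
- push_pad (a point): Centre of the upper face of the black rubber push pad (38 x 38 mm) on top of the arm's free end, where the arm is pushed. In the arm's own axes (the stand's, turned about x by the arm's angle) it lies 175 mm out along the arm and 14 mm to its upper side from main_pivot: an arc of 176 mm. The arm is a steel bar 30 mm wide, 12 mm thick.
- foot (a point): Centre of the underside of the round rubber foot (32 mm diameter) beneath the free end of the arm, 175 mm out along the arm and 50 mm to its lower side.
- clamp_arm (a joint): Angle of the arm above level, rad: 0 = level, foot flat on the mould's top; starts raised at 0.72 to 0.87. The hinge is stiff (about 0.9 N m), so the arm stays where it is left; pushing at the pad takes about 4 to 8 N. With the pawl in the teeth it goes down at most 0.16 rad, then it is locked.
- press_tab (a point): Centre of the upper face of the pawl's press tab, a ribbed dark-steel plate 42 (x) by 36 (y) by 8 mm, on the side of the pivot away from the mould. Level when engaged; then 135 mm from main_pivot along the stand's -y, 72 mm above the bed, and 87 mm along -y and 32 mm above pawl_pivot, about which it turns. It goes down about 31 mm in the full press.
- pawl_pivot (a point): Point on the pawl's hinge axis (parallel to the stand's x): 48 mm along the stand's -y from main_pivot and 60 mm below it. Same axes as main_pivot.
- clamp_pawl (a joint): Angle of the pawl, rad: 0 = nose in the teeth, up to 0.34 = tab fully down against its stop. The nose is clear of all teeth from about 0.18. The pivot is stiff (about 4 N at the tab) and has no spring: the pawl stays where it is left.
- mould: Loose aluminium mould block, 170 (x) by 125 (y) by 50 mm high, about 2 to 3 kg, standing on the bed under the arm's foot. Origin at the centre of its underside; z up.
- bottle_mid (a point): Half-way up a small upright white bottle, 38 mm diameter, 85 mm high, standing loose on the bed; to be left alone.
- wrench: Loose steel wrench 140 mm long lying flat on the bed, origin under its middle, x along it; to be left alone.
- insert_mid (a point): Half-way up a loose spare aluminium insert: 50 x 36 x 20 mm block with an 18 mm round stub on top, 32 mm high in all, standing on the bed; to be left alone.
There are look-alikes about, which are no part of the job. Of the things shaped like the mould, the aluminium one is meant.

How it is judged:
By the outcome, as a careful person would: the job done as asked, in the order asked, and still so for the second after the job is handed in, with the robot touching nothing.
It also fails if it takes over 54 s, if anything falls off the work surface, if the arm or the gripper's body presses on something with over 40 N, if the wrist force passes 120 N, or if a joint passes its speed limit or range.

ROBOT

A 6-joint arm with a two-finger parallel gripper is mounted at the origin on the work surface. World frame = base frame: x ahead of the robot, y to its left, z up, the work surface at z = 0. Lengths are in m, angles in rad, forces in N, time in s.
With the tool pointing down it reaches from about 0.375 to 0.9 m from the base axis. Payload 3.1 kg.
Tool frame: the origin (TCP) lies midway between the tips of the shut fingers; the grasp point (between the pads) lies robot.grip_point_offset behind it (robot.grip_point_offset is the distance from the TCP to the grasp point, in m); z points along the fingers, y is the direction in which the jaws open and shut (so a half turn about z gives the same grasp; the last joint's range is limited). The gripper opens to 87 mm and grips with 3 to 60 N. Pads are 19 mm wide; open, the fingers measure 117 mm over their backs; the gripper's body (75 mm by 190 mm) begins 51 mm behind the grasp point.
Start: joints at [1.133, 0.527, 1.433, -0, 1.181, -0.178], TCP at [0.16, 0.604, 0.223] pointing down, gripper open.
Joint ranges: [-3.08, 3.08], [-0.75, 2.2], [0.22, 2.44], [-1.43, 4.57], [0, 2.65], [-2.85, 2.85]. Speed limits (rad/s): [2.79, 2.79, 3.14, 3.14, 3.14, 3.14].

INTERFACE

Orientations are given as a unit quaternion [x, y, z, w].
In Python, from rig import robot, cams, hand_in gives the robot as it stands. The module is installed in compiled form; this text tells all that it offers.
- The arm moves only by the tool send_rows, never from a script. Its argument "steps" is one flat list of numbers, 5 for each row, row after row: the finger opening in m, from 0 to 0.087, then the shift along the tool's x, y, z in m, then the turn about the tool's z in rad. A call has 1 to 8 rows; each row is the pose to reach, as a shift and turn from the pose measured when the call began, along the tool's axes at that moment; what a row does not reach only later rows make up. A row lasts 1/8 s, in which the tool goes at most 62.5 mm and 10.7 degrees, less where a joint would pass 70% of its speed; a pose out of reach is approached as far as the arm can. A call with a gripper value outside its range is refused whole. The fingers move at their own pace and stop on an object; "force" is the grip in N (left out, the last holds). Time passes only in rows, so rows that repeat a pose let the fingers close. It gives the time, the measured TCP pose, the force and the opening at its end, in the units of the state.
- robot.get_obs(): the state, without advancing time (a new reading comes with each control period).
- cams.camera(name): name is "scene" or "top"; returns a dict with "color" (420x560x3 uint8, red, green, blue), "range_z" (420x560 float32, m along the optical axis (not along the pixel's ray), 0 where there is no reading), "intrinsics" (3x3 intrinsics, pixels), "k1" (the pictures are not rectified: a ray, as slopes to the right and down, at radius r is drawn at 1 + k1 r^2 times it, then the intrinsics apply), "extrinsics" (4x4, takes a point from camera to world coordinates). Camera axes: x right, y down, z forward; pixel columns grow to the right and rows downward; lengths in m; the calibration is good to about 2 mm. A picture is of the moment at which its call begins.
- hand_in(): hands the job in, once; it reports no verdict.
The state is a dict: "time": time; "q": joint angles; "joint_velocities": joint speeds; "joint_torque": joint torques, N m; "position": TCP position; "tool_rot": TCP orientation; "ft_force": force on the tool from outside, world axes, zero at the start; "moment": the same for the moment, N m; "grip_width": finger opening in m.
Only numpy, scipy, OpenCV 4.12 (cv2) and the standard library are available. Lean on these libraries where they do the work, as an engineer would, in place of code of your own. Each camera call takes 0.05 s, during which the arm holds its last target.

## Working session

There is one attempt and no reset: what is moved stays moved. The work goes in short steps, Python scripts to look and compute and a tool call to move; the robot and the scene stay as the last step left them, time stands still between calls to the robot, and variables do not carry over. Pictures are saved under pics/ and viewed, and the job is handed in when it is done.

Besides the shell and the picture viewer there is one more tool, called after "Request:" as a command line: name --argument value ..., lists and objects as JSON in quotes. send_rows: Moves the arm, as the interface text tells. Its arguments: {"type":"object","properties":{"steps":{"type":"array","items":{"type":"number"}},"force":{"type":"number"}},"required":["steps"]}

```bash
mkdir -p pics; cat > h.py <<'E'
import numpy as np,cv2
from rig import robot,cams
def shot(n,f):
    c=cams.camera(n); np.savez(f'{f}.npz',**c); cv2.imwrite(f'pics/{f}.png',c['color'][:,:,::-1]); return c
def load(f): return dict(np.load(f+'.npz'))
def ray(c,u,v):
    K=c['intrinsics'];k=float(c['k1'])
    p=cv2.undistortPoints(np.array([[[u,v]]],float),K,np.array([k,0,0,0,0.]))[0,0]
    return np.array([p[0],p[1],1.])
def plane(c,u,v,z):
    E=c['extrinsics'];d=E[:3,:3]@ray(c,u,v);o=E[:3,3]
    return o+d*(z-o[2])/d[2]
def depth(c,u,v,w=1):
    r=c['range_z'][int(v)-w:int(v)+w+1,int(u)-w:int(u)+w+1];r=r[r>0]
    if not len(r): return None
    E=c['extrinsics'];return E[:3,:3]@(ray(c,u,v)*np.median(r))+E[:3,3]
def cloud(c):
    K=c['intrinsics'];k=float(c['k1']);H,W=c['range_z'].shape
    uv=np.stack(np.meshgrid(np.arange(W),np.arange(H)),-1).reshape(-1,1,2).astype(float)
    p=cv2.undistortPoints(uv,K,np.array([k,0,0,0,0.]))[:,0]
    P=np.c_[p,np.ones(len(p))]*c['range_z'].reshape(-1,1)
    E=c['extrinsics'];return (P@E[:3,:3].T+E[:3,3]).reshape(H,W,3)
E
python3 - <<'E'
from h import *
for n in('scene','top'):
    c=shot(n,n+'0'); print(n,c['extrinsics'].round(3).tolist(),c['k1'],c['intrinsics'].round(1).tolist())
print(robot.get_obs(),robot.grip_point_offset)
E
```

```text
scene [[0.845, 0.288, -0.451, 1.103], [0.535, -0.488, 0.69, -0.634], [-0.022, -0.824, -0.566, 0.797], [0.0, 0.0, 0.0, 1.0]] -0.033776414394498536 [[420.1, 0.0, 282.4], [0.0, 420.1, 207.5], [0.0, 0.0, 1.0]]
top [[-0.132, -0.971, 0.201, 0.316], [-0.991, 0.129, -0.028, 0.218], [0.001, -0.203, -0.979, 1.167], [0.0, 0.0, 0.0, 1.0]] 0.03187141665264895 [[413.7, 0.0, 279.4], [0.0, 413.7, 203.9], [0.0, 0.0, 1.0]]
{'time': 0.1, 'q': array([ 1.13346404e+00,  5.28387806e-01,  1.43374459e+00, -1.80909311e-05,
        1.18141391e+00, -1.78483376e-01]), 'joint_velocities': array([-0.00088541,  0.00013084, -0.00313789,  0.00015178,  0.00113992,
        0.00139225]), 'joint_torque': array([ 1.64606868e-04, -4.40985560e+01, -1.77149910e+01,  6.35281275e-02,
        5.34416491e-02, -4.81686550e-05]), 'position': array([0.15966718, 0.60358975, 0.22166993]), 'tool_rot': array([ 1.29059957e-01,  9.91636311e-01, -9.33420509e-04, -2.88070623e-04]), 'ft_force': array([ 0.15249892,  0.16549754, -0.42214518]), 'moment': array([-0.03877062, -0.0118895 ,  0.03636052]), 'grip_width': 0.0872884151194203} 0.0187
```

View pics/scene0.png

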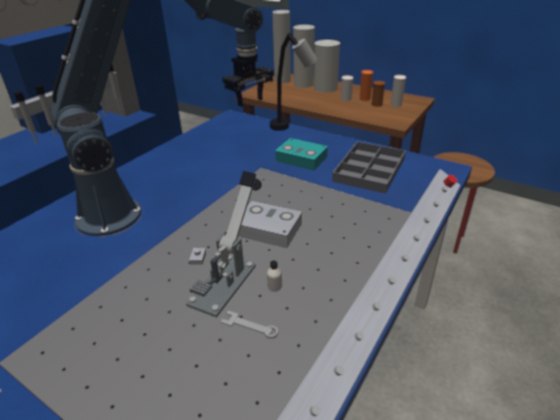

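View pics/top0.png

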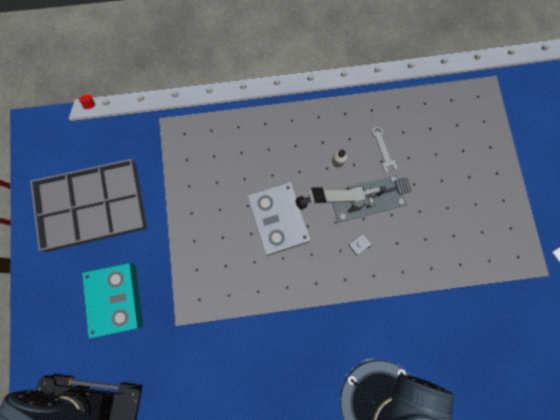

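The aluminium mould is at about top (279,217) and scene (272,222). The teal block, at top (112,300) and scene (301,152), is a look-alike off the bed. The stand is at top (370,200), its press tab at top (404,185), and the black push pad at top (319,194). I'll confirm these in an enlarged crop.

```bash
python3 - <<'E'
from h import *
t=load('top0')['color'][110:270,235:435,::-1]
cv2.imwrite('pics/topcrop.png',cv2.resize(t,None,fx=4,fy=3.75 and 4,interpolation=cv2.INTER_CUBIC)[:600])
s=load('scene0')['color'][160:345,175:320,::-1]
cv2.imwrite('pics/scenecrop.png',cv2.resize(s,None,fx=3.2,fy=3.2,interpolation=cv2.INTER_CUBIC))
E
```

```text
(no output)
```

View pics/topcrop.png

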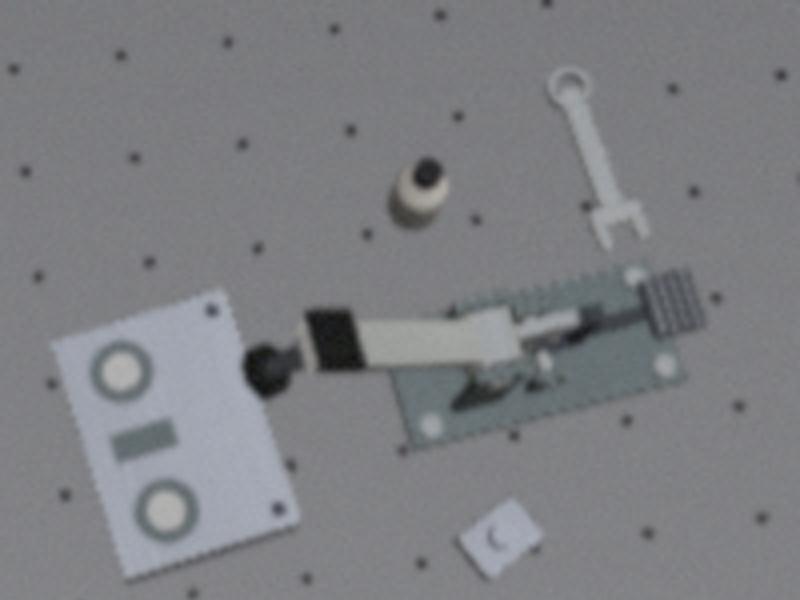

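View pics/scenecrop.png

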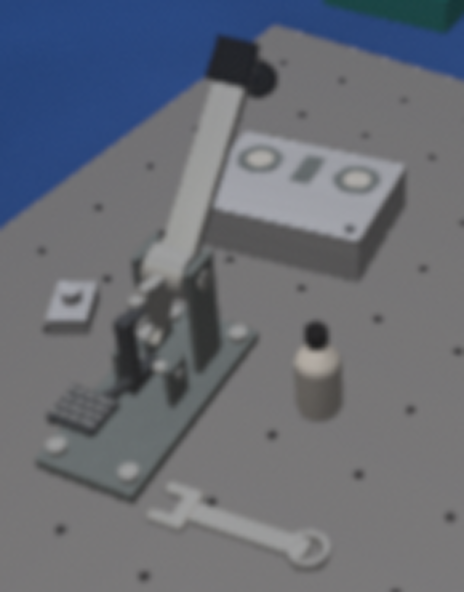

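```bash
python3 - <<'E'
from h import *
t=load('top0');s=load('scene0')
f=lambda x,y:(235+x/4,110+y/4)
g=lambda x,y:(175+x/3.2,160+y/3.2)
def tri(a,b):
    M=[];r=[]
    A=np.zeros((3,3));B=np.zeros(3)
    for c,p in((t,a),(s,b)):
        E=c['extrinsics'];d=E[:3,:3]@ray(c,*p);d/=np.linalg.norm(d);P=np.eye(3)-np.outer(d,d);A+=P;B+=P@E[:3,3];M.append((P,E[:3,3]))
    x=np.linalg.solve(A,B);return x.round(4),[round(float(np.linalg.norm(P@(x-o))),4) for P,o in M]
print('tab',plane(t,*f(673,302),.084),plane(s,*g(82,408),.084),depth(t,*f(673,302)),depth(s,*g(82,408)),tri(f(673,302),g(82,408)))
print('pad',depth(t,*f(334,340)),depth(s,*g(234,60)),tri(f(334,340),g(234,60)))
for n,a in dict(cA=(412,450),cB=(687,378),).items(): print(n,plane(t,*f(*a),.024))
for n,a in dict(sFar=(257,338),sNear=(135,498),sL=(38,462)).items(): print(n,plane(s,*g(*a),.024))
print('bolts top',[plane(t,*f(*a),.026) for a in((431,425),(666,366),(635,274))])
print('bolts sc',[plane(s,*g(*a),.026) for a in((237,330),(128,468),(55,445))])
print('mould',[plane(t,*f(*a),.062) for a in((52,342),(222,290),(300,522),(128,578))])
for n,a in dict(bot=(427,172),ins=(500,538),wr=(592,150)).items(): print(n,depth(t,*f(*a)))
C=cloud(t)
# arm points
m=(C[...,2]>.13)&(C[...,2]<.4)
vv,uu=np.where(m); k=(uu>290)&(uu<380)&(vv>170)&(vv<215)
print(C[vv[k],uu[k]][::60].round(3), k.sum())
E
```

```text
tab [ 0.54530716 -0.14980927  0.084     ] [ 0.54647123 -0.14621766  0.084     ] [ 0.54524115 -0.14970316  0.08431243] [ 0.54607091 -0.14586639  0.08348661] (array([ 0.5462, -0.1482,  0.0853]), [0.0017, 0.0017])
pad [0.51299705 0.10159796 0.25310286] [0.5181067  0.10161781 0.24693792] (array([0.5158, 0.1018, 0.2459]), [0.0017, 0.0017])
cA [0.47714516 0.03029057 0.024     ]
cB [ 0.50250222 -0.1693538   0.024     ]
sFar [0.57225061 0.03498846 0.024     ]
sNear [ 0.59593014 -0.15523519  0.024     ]
sL [ 0.50916618 -0.16664258  0.024     ]
bolts top [array([0.49259743, 0.01461953, 0.026     ]), array([ 0.51257838, -0.15577899,  0.026     ]), array([ 0.58131596, -0.14675355,  0.026     ])]
bolts sc [array([0.55316222, 0.03264501, 0.026     ]), array([ 0.57377562, -0.13637836,  0.026     ]), array([ 0.50991461, -0.1478247 ,  0.026     ])]
mould [array([0.57806047, 0.26889521, 0.062     ]), array([0.59919569, 0.14844949, 0.062     ]), array([0.43346765, 0.11865242, 0.062     ]), array([0.41156774, 0.23749804, 0.062     ])]
bot [0.65359687 0.00184079 0.09719821]
ins [ 0.40684276 -0.0157219   0.04451927]
wr [ 0.67858507 -0.13514454  0.01988785]
[[ 0.559 -0.025  0.131]
 [ 0.532  0.089  0.238]
 [ 0.525  0.113  0.258]
 [ 0.524  0.093  0.241]
 [ 0.527  0.067  0.204]
 [ 0.527  0.047  0.183]
 [ 0.527  0.018  0.156]
 [ 0.526 -0.009  0.134]
 [ 0.523 -0.011  0.135]
 [ 0.521  0.001  0.139]
 [ 0.516  0.023  0.162]
 [ 0.512  0.039  0.18 ]
 [ 0.508  0.062  0.2  ]
 [ 0.5    0.085  0.237]
 [ 0.507 -0.019  0.132]
 [ 0.501  0.131  0.206]] 917
```

Both views agree. The tab centre is about (0.546, -0.148, 0.084), the stand's y axis is about (-0.12, 0.993), the pivot is about (0.530, -0.014), and the arm angle is about 0.78. I'll close the fingers, lift, turn the jaws parallel to the hinge axis, then cross over to the tab.

Request:
send_rows --steps '[0,0,0,-0.06,0.15,0,0,0,-0.12,0.3,0,0,0,-0.18,0.45,0,-0.04,-0.045,-0.18,0.6,0,-0.08,-0.09,-0.18,0.75,0,-0.12,-0.135,-0.18,0.9,0,-0.16,-0.18,-0.18,1.05,0,-0.2,-0.225,-0.18,1.19]' --force 20

```text
time: 1.1
position: [0.2958, 0.3333, 0.4018]
tool_rot: [0.664, 0.748, -0.001, 0.0]
ft_force: [1.3, 0.3, -0.2]
grip_width: 0.015
```

Request:
send_rows --steps '[0,-0.056,0.021,0,0,0,-0.112,0.042,0,0,0,-0.168,0.063,0,0,0,-0.224,0.084,0,0,0,-0.28,0.105,0,0,0,-0.336,0.126,0,0,0,-0.392,0.147,0,0,0,-0.448,0.168,0,0]'

```text
time: 2.1
position: [0.5157, -0.0936, 0.4021]
tool_rot: [0.664, 0.747, -0.001, -0.0]
ft_force: [0.9, 0.2, -0.0]
grip_width: -0.0001
```

Request:
send_rows --steps '[0,-0.03,0.012,0.05,0,0,-0.05,0.02,0.1,0,0,-0.055,0.022,0.15,0,0,-0.055,0.022,0.2,0,0,-0.055,0.022,0.23,0,0,-0.055,0.022,0.25,0,0,-0.055,0.022,0.25,0]'

```text
time: 2.98
position: [0.5422, -0.1454, 0.1502]
tool_rot: [0.664, 0.747, -0.002, -0.002]
ft_force: [-0.4, -0.7, 0.0]
grip_width: 0.0006
```

Request:
send_rows --steps '[0,-0.002,0.004,0.03,0,0,-0.003,0.004,0.055,0,0,-0.003,0.004,0.062,0,0,-0.004,0.004,0.07,0,0,-0.005,0.004,0.075,0,0,-0.006,0.004,0.08,0,0,-0.006,0.004,0.08,0]'

```text
time: 3.85
position: [0.5474, -0.1518, 0.0706]
tool_rot: [0.665, 0.747, -0.001, -0.001]
ft_force: [-0.4, -2.8, 2.8]
grip_width: 0.0005
```

```bash
python3 - <<'E'
from h import *
c=shot('scene','s1')
cv2.imwrite('pics/s1c.png',cv2.resize(c['color'][150:345,150:330,::-1],None,fx=3,fy=3,interpolation=cv2.INTER_CUBIC))
E
```

```text
(no output)
```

View pics/s1c.png

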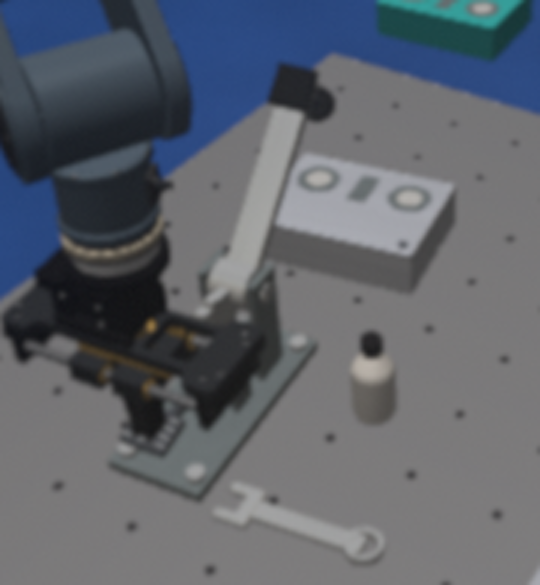

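The fingertips are on the ribbed tab (crop (150,435)) and it is going down. The gripper body is clear of the arm and the bottle. I'll keep pressing.

Request:
send_rows --steps '[0,-0.001,0,0.004,0,0,-0.002,0,0.008,0,0,-0.003,0,0.012,0,0,-0.003,0,0.014,0,0,-0.003,0,0.014,0]'

```text
time: 4.53
position: [0.5474, -0.1541, 0.0561]
tool_rot: [0.665, 0.747, -0.001, -0.002]
ft_force: [0.1, -0.4, 0.8]
grip_width: 0.0003
```

Request:
send_rows --steps '[0,0,0,0.003,0,0,0,0,0.005,0,0,0,0,0.005,0]'

```text
time: 4.9
position: [0.5476, -0.1541, 0.0541]
tool_rot: [0.664, 0.747, -0.001, -0.001]
ft_force: [-5.0, 1.5, 22.3]
grip_width: 0.0005
```

The force has risen to 22 N and the tip has stalled at z=0.054, so the tab is on its stop. I'll retreat upward and check.

Request:
send_rows --steps '[0,0,0,-0.04,0,0,0,0,-0.1,0,0,0,0,-0.16,0,0,0,0,-0.22,0,0,0,0,-0.28,0,0,0,0,-0.3,0]'

```text
time: 5.65
position: [0.5498, -0.1546, 0.3583]
tool_rot: [0.664, 0.747, -0.0, 0.002]
ft_force: [-0.1, -0.3, -0.4]
grip_width: 0.0003
```

```bash
python3 - <<'E'
from h import *
c=shot('scene','s2')
cv2.imwrite('pics/s2c.png',cv2.resize(c['color'][150:345,150:330,::-1],None,fx=3,fy=3,interpolation=cv2.INTER_CUBIC))
E
```

```text
(no output)
```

View pics/s2c.png

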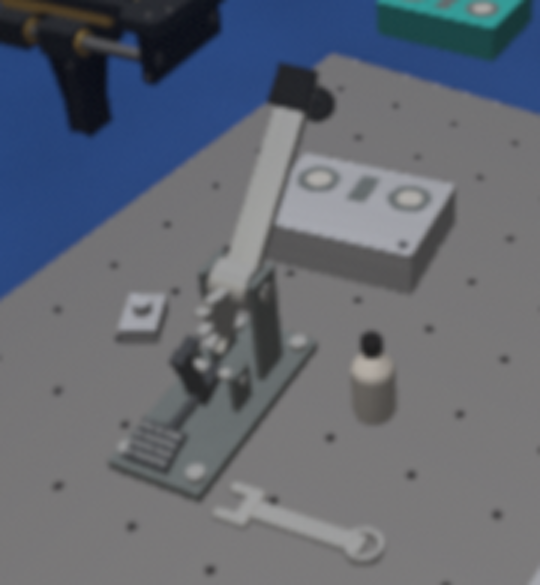

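The tab is down (crop (155,443)) and stays there, and the pawl nose at (190,365) has swung away from the toothed sector. The other items haven't moved. Next I'll move above the push pad.

Request:
send_rows --steps '[0,0.05,-0.003,0,0,0,0.1,-0.003,0,0,0,0.15,-0.003,0,0,0,0.2,-0.003,0,0,0,0.235,-0.003,0.02,0,0,0.251,-0.003,0.05,0,0,0.251,-0.003,0.08,0,0,0.251,-0.003,0.08,0]'

```text
time: 6.7
position: [0.5154, 0.094, 0.2747]
tool_rot: [0.664, 0.748, -0.003, -0.0]
ft_force: [0.5, 0.9, 0.5]
grip_width: 0.0005
```

```bash
python3 - <<'E'
from h import *
s=load('s2');print('tab',depth(s,150+155/3,150+443/3))
for n in('scene','top'):
    c=shot(n,n+'3')
a=load('scene3')['color'][120:270,180:330,::-1];b=load('top3')['color'][120:270,240:440-50,::-1]
cv2.imwrite('pics/m3.png',cv2.resize(np.hstack([a,b]),None,fx=2.6,fy=2.6,interpolation=cv2.INTER_CUBIC))
E
```

```text
tab [ 0.54749789 -0.14976123  0.05342534]
```

View pics/m3.png

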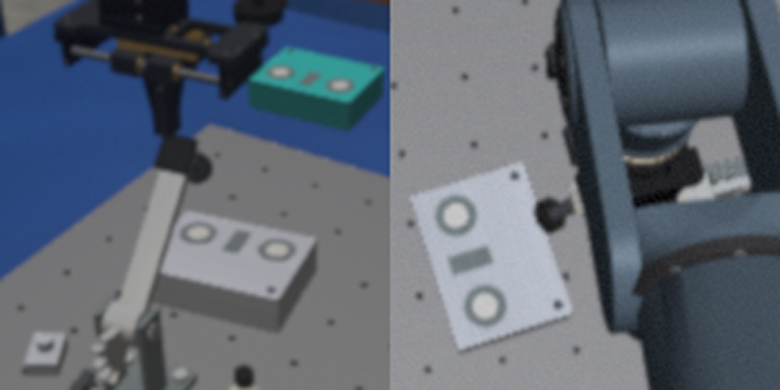

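The tab's upper face now measures z=0.053, which is the full 31 mm down. The fingertips are above the pad (left half (165,130)). I'll push along the pad's arc.

Request:
send_rows --steps '[0,0,0.001,0.015,0,0,0,0.001,0.026,0,0,0.005,0.001,0.034,0,0,0.01,0.001,0.039,0,0,0.016,0.001,0.046,0,0,0.021,0.001,0.052,0,0,0.032,0.001,0.066,0,0,0.032,0.001,0.066,0]'

```text
time: 7.8
position: [0.5151, 0.126, 0.2109]
tool_rot: [0.664, 0.748, -0.001, 0.002]
ft_force: [0.2, -0.4, 0.2]
grip_width: 0.0002
```

```bash
python3 - <<'E'
from h import *
c=shot('scene','s4')
cv2.imwrite('pics/s4c.png',cv2.resize(c['color'][130:320,160:340,::-1],None,fx=3,fy=3,interpolation=cv2.INTER_CUBIC))
E
```

```text
(no output)
```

View pics/s4c.png

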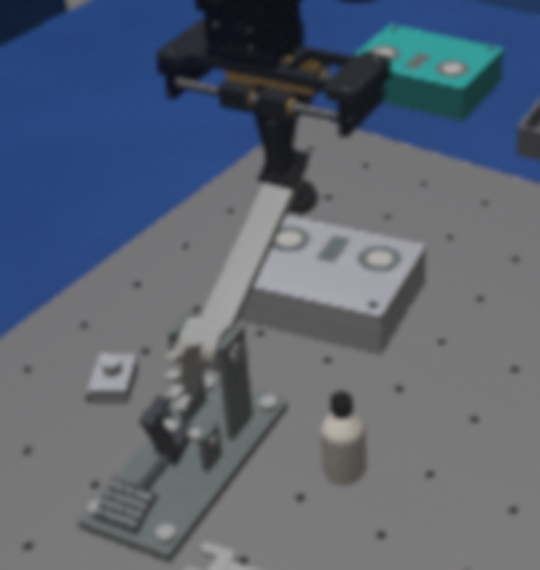

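The arm is moving down freely past its teeth, with the fingertips centred on the pad (crop (285,170)). I'll continue.

Request:
send_rows --steps '[0,0.005,-0.001,0.009,0,0,0.009,-0.001,0.018,0,0,0.013,-0.001,0.026,0,0,0.016,-0.001,0.034,0,0,0.019,-0.001,0.042,0,0,0.022,-0.001,0.05,0,0,0.024,-0.001,0.059,0,0,0.026,-0.001,0.066,0]'

```text
time: 8.85
position: [0.5118, 0.1512, 0.1445]
tool_rot: [0.664, 0.748, -0.001, 0.003]
ft_force: [1.7, 0.5, 3.7]
grip_width: 0.0005
```

Request:
send_rows --steps '[0,0.001,0,0.005,0,0,0.002,0,0.01,0,0,0.002,0,0.014,0,0,0.002,0,0.016,0,0,0.002,0,0.016,0]'

```text
time: 9.48
position: [0.5109, 0.1529, 0.1281]
tool_rot: [0.664, 0.748, -0.001, 0.002]
ft_force: [1.9, 0.4, 2.3]
grip_width: 0.0007
```

Request:
send_rows --steps '[0,0,0,0.002,0,0,0,0,0.004,0,0,0,0,0.004,0]'

```text
time: 9.85
position: [0.5109, 0.1531, 0.1263]
tool_rot: [0.664, 0.748, -0.001, 0.002]
ft_force: [-2.7, 1.3, 19.0]
grip_width: 0.0006
```

The force is 19 N and the tip has stopped at z=0.126, which is the pad height expected with the arm level. I'll retreat straight up, then aside, and check.

Request:
send_rows --steps '[0,0,0,-0.03,0,0,0,0,-0.08,0,0,0,0,-0.14,0,0,0,0,-0.2,0,0,0.05,0,-0.22,0,0,0.1,-0.02,-0.22,0,0,0.15,-0.05,-0.22,0,0,0.2,-0.08,-0.22,0]'

```text
time: 10.85
position: [0.405, 0.3433, 0.3439]
tool_rot: [0.664, 0.748, -0.003, 0.002]
ft_force: [0.4, 0.9, -0.1]
grip_width: 0.0006
```

Request:
send_rows --steps '[0,0.04,-0.04,0,0,0,0.08,-0.08,0,0,0,0.12,-0.12,0,0,0,0.12,-0.12,0,0]'

```text
time: 11.35
position: [0.2677, 0.4486, 0.3419]
tool_rot: [0.662, 0.75, -0.006, 0.002]
ft_force: [-0.1, -0.7, -0.2]
grip_width: 0.0003
```

```bash
python3 - <<'E'
from h import *
for n in('scene','top'):
    shot(n,n+'5')
a=load('scene5');b=load('top5')
aa=a['color'][150:340,170:330,::-1];bb=b['color'][110:300,235:435,::-1]
cv2.imwrite('pics/m5.png',cv2.resize(np.hstack([aa,bb]),None,fx=2.2,fy=2.2,interpolation=cv2.INTER_CUBIC))
E
```

```text
(no output)
```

View pics/m5.png

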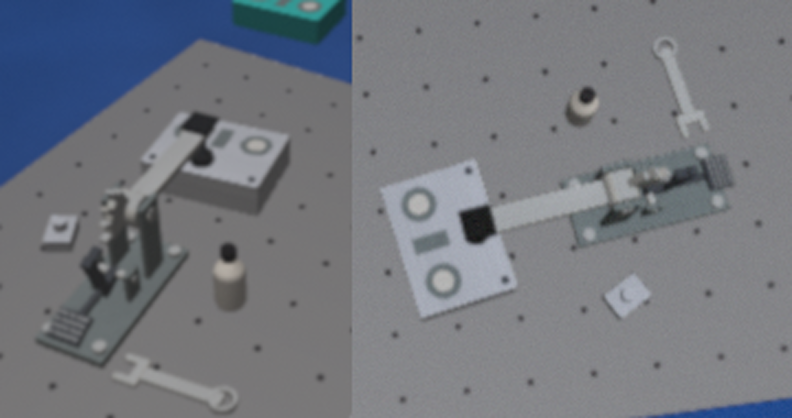

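```bash
python3 - <<'E'
from h import *
a=load('scene5');b=load('top5');a0=load('scene0');b0=load('top0')
print('pad',depth(b,235+(478-352)/2.2,110+224/2.2),depth(a,170+202/2.2,150+122/2.2))
print('tab',depth(a,170+70/2.2,150+325/2.2))
# shift of things by image registration
def reg(A,B,x0,x1,y0,y1,n):
    p=[cv2.cvtColor(i['color'],cv2.COLOR_RGB2GRAY)[y0:y1,x0:x1].astype(np.float32) for i in(A,B)]
    print(n,cv2.phaseCorrelate(*p))
reg(b0,b,244,300,205,258,'mould top'); reg(b0,b,328,352,143,170,'bottle'); reg(b0,b,366,402,122,175,'wrench'); reg(b0,b,345,375,230,258,'insert')
reg(a0,a,265,305,205,248,'mould sc')
E
```

```text
pad [0.5051604  0.15869383 0.12771913] [0.51125476 0.1631112  0.12521786]
tab [ 0.54665905 -0.14859924  0.05170465]
mould top ((-0.25922719064062605, 0.19549568319007804), 0.5053278073852445)
bottle ((0.14316371668127736, 0.47770159221724384), 0.9693378813472795)
wrench ((0.03860382473081714, -0.020995424196783574), 0.9447299271454046)
insert ((0.05155965022490072, -0.00743975272570907), 0.9757980664571126)
mould sc ((0.1884471830306964, 0.10294318338815955), 0.8313402726915148)
```

```bash
python3 -c "
from rig import hand_in
print(hand_in())"
```

```text
the job is handed in; nothing more can be done
None
```

The job is done and handed in at about 11.5 s on the clock. I pressed the ratchet tab down to its stop, then pushed the raised arm down along its arc until its foot rested on the aluminium mould. The hand finished well clear.

- **Tab:** it stopped under 22 N and stayed down after the hand left. Its upper face measured z = 0.053 m after release and 0.052 m at the end, against 0.053 m expected for a full press. In the pictures the pawl is clear of the teeth.
- **Arm:** the fingertips stopped at z = 0.126 m under 19 N, which is the height expected with the arm level. With the hand away, the pad measured 0.125 m in one view and 0.128 m in the other. I did not measure the foot's contact directly.
- **Surroundings:** the wrench and the insert moved less than 0.06 pixel between the first and last pictures.
    - **Mould:** it showed about 0.3 pixel in the top view and 0.2 in the scene view. The top-view match was weak, perhaps because the arm now covers part of the mould.
    - **Bottle:** it showed about 0.5 pixel (roughly 1 mm) in the top view. I put this down to lighting or noise because I planned nothing near it, but I did not check it in the second view.

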